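# Release the phone jig's tray, run it home and clamp the cover

### The arm

A 6-joint arm with a two-finger parallel gripper is mounted at the origin on the work surface. World frame = base frame: x ahead of the robot, y to its left, z up, the work surface at z = 0. Lengths are in m, angles in rad, forces in N, time in s.
With the tool pointing down it reaches from about 0.425 to 0.95 m from the base axis. Payload 3.5 kg.
Tool frame: the origin (TCP) lies on the centre line of the jaws, within the pads' length; the fingertips stand 11 mm ahead of it and the grasp point (between the pads) lies 8 mm behind it; z points along the fingers, y is the line along which they close (so a half turn about z gives the same grasp; the last joint's range is limited). The gripper opens to 85 mm and grips with 20 to 120 N. Pads are 22 mm wide; open, the fingers measure 114 mm over their backs; the gripper's body (76 mm by 85 mm) begins 54 mm behind the grasp point. The pads swing forward as they close: fully open they stand 13 mm farther back than shut.
Start: joints at [0.981, 0.286, 1.577, -0, 1.279, -0.15], TCP at [0.287, 0.611, 0.242] pointing down, gripper open.
Joint ranges: [-2.77, 2.77], [-0.9, 2.22], [0.21, 2.48], [-1.53, 4.67], [0.24, 2.81], [-2.84, 2.84]. Speed limits (rad/s): [2.79, 2.79, 3.14, 3.14, 3.14, 3.14].

### API

Orientations are given as a unit quaternion [w, x, y, z].
In Python, from cell import ctrl, vision gives the robot as it stands.
- The arm moves only by the tool carry_out, never from a script. Its argument "series" is one flat list of numbers, 7 for each row, row after row: the shift along the tool's x, y, z each as a share of 0.04 m, from -1 to 1, then the turn, a rotation vector about the tool's x, y, z each as a share of 60 degrees, from -1 to 1, then the gripper command: -1 is shut, 1 is fully open, values between are in proportion. A call has 1 to 5 rows; each row shifts and turns the commanded pose from where the row before left it, along the tool's axes as they then stand; what a row does not reach is not made up. A row lasts 1/10 s, in which the tool goes at most 50 mm and 8.59 degrees, less where a joint would pass 70% of its speed; a pose out of reach is approached as far as the arm can. A call with a number of a shift or a turn outside -1 to 1 is refused whole. A call with a gripper value outside its range is refused whole. The fingers move at their own pace and stop on an object; "grip_force" is the grip in N (left out, the last holds). Time passes only in rows, so rows that do not move let the fingers close. It gives the time, the measured TCP pose, the force, the opening and the grip force at its end, in the units of the state.
- ctrl.state(): the state, without advancing time (a new reading comes with each control period).
- vision.grab_frame(name): name is "scene" or "top" or "wrist"; returns a dict with "frame" (420x560x3 uint8, blue, green, red), "depth" (420x560 float32, m along the optical axis (not along the pixel's ray), 0 where there is no reading), "vfov" (degrees; the focal length in pixels is half the picture's height over the tangent of half this angle, whatever the lens; pixels are square), "cx", "cy" (the principal point, pixels), "extrinsics" (4x4, takes a point from world to camera coordinates); the wrist camera has in their place "hand_eye" (4x4, takes a point from camera to tool coordinates, whose origin is the TCP and whose axes are the flange's). Camera axes: x right, y down, z forward; pixel columns grow to the right and rows downward; lengths in m; the calibration is good to about 2 mm. A picture is of the moment at which its call begins: read the wrist's pose just before it.
- ctrl.sign_off(): hands the job in; it is judged then, once.
The state is a dict: "clock": time; "qpos": joint angles; "qd": joint speeds; "effort": joint torques, N m; "ee_pos": TCP position; "eef_rot": TCP orientation; "wrist_force": force on the tool from outside, world axes, zero at the start; "wrist_torque": the same for the moment, N m; "finger_gap": opening from 0.0 (shut) to 1.0 (fully open); "grip_force": force on a finger pad.
Only numpy, scipy, OpenCV 4.12 (cv2) and the standard library are available. Lean on these libraries where they do the work, as an engineer would, in place of code of your own. Each camera call takes 0.05 s, during which the arm holds its last target. There are 200 camera calls.

### The job

On the phone-repair jig, pull up the sprung index plunger's T-knob and twist it anticlockwise into its rest notch so that it stays retracted when you let go. Then slide the tray with the opened phone fully home under the cover, and press the hinged cover down until its catch holds it shut. Leave the phone lying in its tray, the plunger parked, and the other things on the bench where they are.

Things in the scene. Friction and masses are not known exactly. Their poses are not given: they have to be found in the camera images.
- jig: Jig: aluminium base plate, x -115..+110, y -160..+105, z 0..12 mm, fixed to the bench; origin on the bench, z up. On it: a T-knob plunger on a dark bridge at the -y end (axis x +40, y -125), a tray sliding along jig +y, and a cover hinged along the far (+x) edge over the +y half. A dark catch housing (x -113..-99, y 33..73, top z 36 mm) stands in front of the cover.
- plunger (a joint): Lift of the index plunger along z, m: 0 = down, locking the tray; up to 0.018. Sprung down: 5 N when down, 9 N at 13 mm. Its cross pin (parallel to the T-bar) lies in a deep slot of a steel collar (37 mm wide, top z 60 mm); it clears the top, and can turn, at 13 mm lift. In the rest notch (3 mm deep) it stays at about 10 mm; lying on the collar's top at 13 mm is not parked.
- knob (a joint): Turn of the T-knob about the plunger's vertical axis, rad: 0 = locked position, T-bar along the jig's x axis; grows anticlockwise seen from above. The rest notch is at 1.05 rad (60 degrees); an end stop is at 1.15. The notch takes the pin anywhere from about 0.95 to the end stop.
- knob_grip (a point): Centre of the plunger's black T-bar, 48 mm long, 12 mm wide, 20 mm high, on its vertical axis; 80 mm above the bench when down (bar spans z 70..90 mm, 10 mm of bare stem below it). x along the bar, so it is pinched across its y, from above. Moves and turns with the knob.
- tray (a joint): Travel of the tray along jig +y, m: 0 = loading position, locked by the plunger; 0.085 = fully home against its stop under the cover. Friction about 2 N, stays where it is left.
- tray_bed (a point): Centre of the tray's bed (z 22 mm), where the phone lies; axes as the jig's. Tray 150 mm along jig x, 82 along y, rim 5 mm high round a pocket 143 x 73 mm. Two tongues reach towards jig -y: the far one passes under the plunger bridge, the near one carries the black tab.
- tab_grip (a point): On the tray's upright black finger tab, 55 mm above the bench: 30 mm along jig x, 14 mm along jig y, from z 20 to its top at z 68 mm. The point lies on the tab's centre line. Moves with the tray. Pinch the tab across jig y or push its -y face towards jig +y.
- cover (a joint): Opening of the cover, rad: 0 = shut, growing as the front edge rises. Starts at 0.65 to 0.88; a light spring lifts it back above 0.5 unless its nose has snapped under the catch; snapping takes about 8 to 12 N on the lip, in the last 0.08 rad. The catch then holds it within about 0.01 rad of shut.
- cover_lip (a point): Middle of the top face of the cover's front edge (aluminium, 70 mm wide along jig y, 6 mm thick), 9 mm in from the edge and 175 mm from the hinge. When shut it is 42 mm above the bench at jig x -87, y +53 mm. Press here. Turns with the cover.
- cover_hinge (a point): Point on the cover's hinge axis (parallel to the jig's y), in the middle of the cover's width, 40 mm above the bench; fixed to the jig, axes as the jig's.
- phone: Opened phone 142 x 70 x 8 mm lying loose in the tray's pocket; origin at the centre of its underside, x along its length.
- spare_phone: Bystander: phone 148 x 72 x 9 mm in a red case beyond the jig; origin at its underside's centre.
- screen: Bystander: detached phone screen 140 x 68 x 4 mm left of the jig; origin at its underside's centre.
- driver: Bystander: screwdriver 150 mm long, lying right of the jig (-y).
- tweezers: Bystander: steel tweezers 115 mm long, between the jig's left end and the screen.
- glue: Bystander: small bottle, 30 mm across and 85 mm high, standing beyond the jig's right end; origin at its underside's centre.
- parts_box: Bystander: divided parts box 100 x 70 x 25 mm, right of the screwdriver; origin at its underside's centre.
Things that resemble listed ones, but are neither listed nor needed, are in the scene too. Leave any green or yellow look-alike of the phone alone.

How it is judged:
On the way, in this order (a step that is already met when the one before it is completed fails the run):
1. the plunger stays retracted in its rest notch with the gripper off it (value of joint plunger between 0.0075 and 0.0118 m and value of joint knob above 0.87 rad and contact force between the fingers and anything else below 0.3 N), for 0.2 s.
2. the tray is fully home, plunger parked, cover still open (value of joint plunger between 0.0075 and 0.0118 m and value of joint knob above 0.87 rad and value of joint tray above 0.081 m and value of joint cover above 0.15 rad), for 0.1 s.
At the end, for the whole second after the job is handed in: The plunger rests in its notch (lift 7.5 to 11.8 mm, turned at least 0.87 rad), the tray is within 4 mm of its home stop (joint above 0.081 m), the cover is held shut by its catch (below 0.035 rad), and the phone lies still in the tray, its underside's centre within 8 mm of the bed's centre (value of joint plunger between 0.0075 and 0.0118 m and value of joint knob above 0.87 rad and value of joint tray above 0.081 m and value of joint cover below 0.035 rad and distance between phone and tray_bed below 0.008 m and linear speed of phone below 0.02 m/s); the robot touches nothing.
It fails at once if a bystander is moved by more than 30 mm (distance of any of spare_phone, screen, driver, tweezers, glue, parts_box from where it was at the start of the episode above 0.03 m).
It also fails if it takes over 58 s, if anything falls off the work surface, if the arm or the gripper's body presses on something with over 40 N, if the wrist force passes 120 N, or if a joint passes its speed limit or range.

## Working session

There is one attempt and no reset: what is moved stays moved. The work goes in short steps, Python scripts to look and compute and a tool call to move; the robot and the scene stay as the last step left them, time stands still between calls to the robot, and variables do not carry over. Pictures are saved under pics/ and viewed, at most 10 in all, crops included, and the job is handed in when it is done.

Besides the shell and the picture viewer there is one more tool, called after "Emit:" by a JSON object that holds its "name" and its "arguments", one argument or row to a line. carry_out: Moves the arm, as the interface text tells. Shift numbers are shares of 0.04 m and turn numbers shares of 60 degrees, none past 1 either way. Its arguments: {"type":"object","properties":{"series":{"type":"array"},"grip_force":{"type":"number"}},"required":["series"]}

```bash
ls; mkdir -p pics; cat > h.py <<'E'
import numpy as np, cv2
from cell import ctrl, vision
from scipy.spatial.transform import Rotation as R
def grab(n):
    s=ctrl.state(); f=vision.grab_frame(n)
    if 'extrinsics' in f: T=np.linalg.inv(np.array(f['extrinsics']))
    else:
        q=s['eef_rot']; W=np.eye(4); W[:3,:3]=R.from_quat([q[1],q[2],q[3],q[0]]).as_matrix(); W[:3,3]=s['ee_pos']
        T=W@np.array(f['hand_eye'])
    h=f['frame'].shape[0]; fl=h/2/np.tan(np.radians(f['vfov'])/2)
    return dict(im=f['frame'],d=f['depth'],T=T,fl=fl,cx=f['cx'],cy=f['cy'])
def cloud(g):
    v,u=np.mgrid[:g['d'].shape[0],:g['d'].shape[1]]; d=g['d']
    P=np.stack([(u-g['cx'])/g['fl']*d,(v-g['cy'])/g['fl']*d,d],-1)
    W=P@g['T'][:3,:3].T+g['T'][:3,3]; W[d<=0]=np.nan; return W
def ray(g,u,v,z):
    r=g['T'][:3,:3]@np.array([(u-g['cx'])/g['fl'],(v-g['cy'])/g['fl'],1]); o=g['T'][:3,3]
    return o+r*(z-o[2])/r[2]
E
python3 - <<'E'
from h import *
for n in ['scene','top']:
    g=grab(n); cv2.imwrite(f'pics/{n}1.png',cv2.resize(g['im'],(784,588))); np.savez(f'{n}1.npz',**g); print(n,g['T'].round(3).tolist(),g['fl'],g['cx'],g['cy'])
print(ctrl.state())
E
```

```text
pics
scene [[0.471, 0.551, -0.689, 1.4], [0.882, -0.302, 0.361, -0.427], [-0.009, -0.778, -0.628, 0.809], [0.0, 0.0, 0.0, 1.0]] 416.5876412358112 282.39380391293173 213.28578697120548
top [[-0.016, -0.997, 0.073, 0.516], [-1.0, 0.017, 0.004, 0.017], [-0.005, -0.073, -0.997, 0.933], [0.0, 0.0, 0.0, 1.0]] 388.0859840701194 284.8240619298641 210.08138885836627
{'clock': 0.1, 'qpos': array([ 9.80998996e-01,  2.87109466e-01,  1.57802365e+00, -2.44563387e-05,
        1.27861960e+00, -1.50024486e-01]), 'qd': array([ 9.87618767e-04, -2.15225333e-03, -5.44181490e-03, -1.70606976e-03,
        5.55060790e-05,  1.15283689e-03]), 'effort': array([ 1.38838313e-03, -4.07294655e+01, -2.93698722e+01, -1.78345849e-04,
        3.41154460e-03, -3.55810357e-06]), 'ee_pos': array([0.28704163, 0.61029461, 0.24106765]), 'eef_rot': array([-3.79551558e-04,  2.18115205e-01,  9.75922431e-01, -1.01120861e-03]), 'wrist_force': array([-0.31401457,  0.20333529, -0.86634407]), 'wrist_torque': array([ 0.00440445, -0.02220196, -0.00088309]), 'grip_force': 0.0, 'finger_gap': 0.9977978434278671}
```

View pics/top1.png

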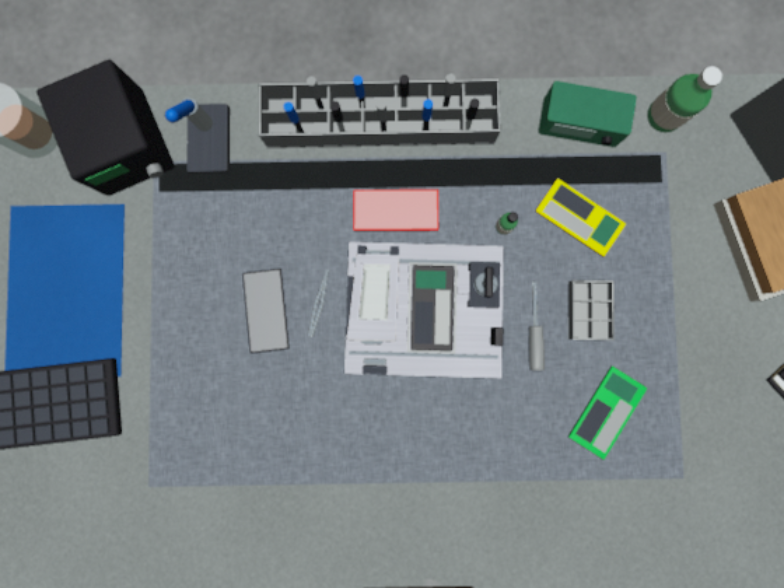

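View pics/scene1.png

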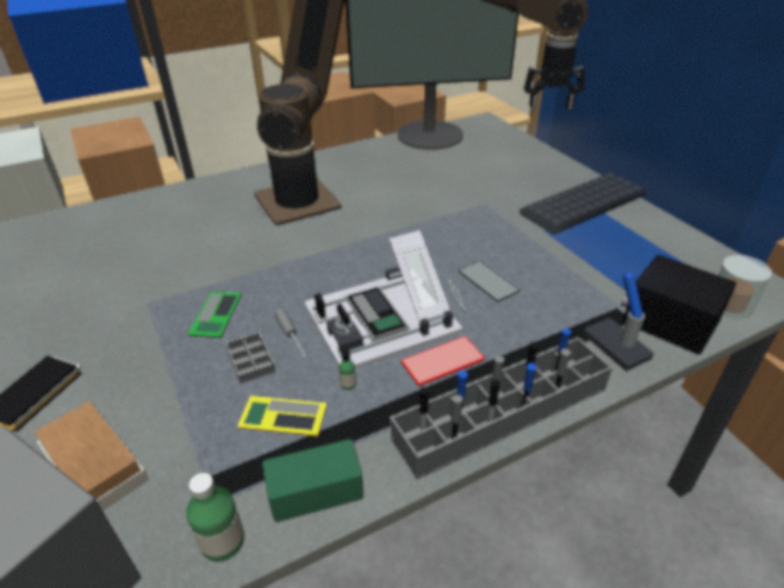

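The top view shows the jig plate with corners near (348,243), (503,246), (502,378) and (346,375) in the 784-wide picture. The T-knob is near (488,283), the tab near (497,337) and the open cover near (375,300). The scene view confirms the layout.

```bash
python3 - <<'E'
from h import *
g=dict(np.load('top1.npz')); W=cloud(g); im=g['im']
u0,v0=348/1.4,243/1.4
hsv=cv2.cvtColor(im,cv2.COLOR_BGR2HSV)
roi=np.zeros(im.shape[:2],bool); roi[168:278,240:366]=1
m=(roi&(hsv[...,2]>175)).astype(np.uint8)
m=cv2.morphologyEx(m,cv2.MORPH_OPEN,np.ones((3,3),np.uint8))
c=max(cv2.findContours(m,0,2)[0],key=cv2.contourArea)
P=np.array([ray(g,u,v,.012)[:2] for u,v in c[:,0]],np.float32)
r=cv2.minAreaRect(P*1000); print('plate',r, cv2.boxPoints(r).round(1).tolist())
print('hull uv',cv2.approxPolyDP(cv2.convexHull(c),4,True)[:,0].tolist())
# z clouds
for n,(a,b,cc,d) in dict(knob=(180,225,330,362),tab=(230,252,348,362)).items():
    S=W[a:b,cc:d].reshape(-1,3); I=hsv[a:b,cc:d,2].reshape(-1)
    for lo,hi in [(.05,.066),(.066,.1)]:
        k=(S[:,2]>lo)&(S[:,2]<hi); 
        if k.sum(): print(n,lo,k.sum(),S[k].mean(0).round(4),S[k].min(0).round(4),S[k].max(0).round(4),cv2.minAreaRect((S[k,:2]*1000).astype(np.float32)))
# cover
S=W[170:276,240:290].reshape(-1,3); k=(S[:,2]>.03); print('cover',S[k].min(0),S[k].max(0))
print(np.nanmedian(W[300:330,200:400,2]))
E
```

```text
plate ((557.3178100585938, -21.342025756835938), (263.71185302734375, 225.20924377441406), 87.45114135742188) [[439.0, -148.10000610351562], [663.9000244140625, -158.10000610351562], [675.7000122070312, 105.4000015258789], [450.70001220703125, 115.4000015258789]]
hull uv [[249, 174], [358, 176], [357, 269], [247, 266]]
knob 0.05 102 [ 0.5945 -0.1173  0.0576] [ 0.5775 -0.1385  0.0501] [ 0.6116 -0.1029  0.0638] ((595.2860717773438, -120.38015747070312), (33.98939895629883, 34.73698806762695), 7.533748626708984)
knob 0.066 134 [ 0.5938 -0.1192  0.0875] [ 0.5709 -0.1255  0.0695] [ 0.6171 -0.1135  0.0934] ((594.0360107421875, -119.57365417480469), (11.309843063354492, 46.124977111816406), 88.09834289550781)
tab 0.05 42 [ 0.5085 -0.1337  0.0625] [ 0.494  -0.1418  0.0531] [ 0.5232 -0.1285  0.0659] ((508.5647888183594, -135.18470764160156), (12.956137657165527, 29.117807388305664), 88.87259674072266)
tab 0.066 54 [ 0.5087 -0.1362  0.0675] [ 0.4942 -0.142   0.066 ] [ 0.523  -0.1298  0.0702] ((508.56756591796875, -135.76153564453125), (11.735491752624512, 28.9111385345459), 88.63118743896484)
cover [0.45055047 0.0209088  0.03036795] [0.66212251 0.10896257 0.15881355]
-0.0005157756007910796
```

```bash
cat >> h.py <<'E'
def rel(v,dyaw=0):
    "world shift (m) -> tool shares"
    q=ctrl.state()['eef_rot']; M=R.from_quat([q[1],q[2],q[3],q[0]]).as_matrix()
    return (M.T@np.array(v)/.04).round(3)
def pose():
    s=ctrl.state(); q=s['eef_rot']; M=R.from_quat([q[1],q[2],q[3],q[0]]).as_matrix()
    return s['ee_pos'].round(4), np.degrees(np.arctan2(M[1,1],M[0,1])).round(2), M[:,2].round(4), s['qpos'].round(3),s['clock']
E
python3 - <<'E'
from h import *
s=ctrl.state(); q=s['eef_rot']; M=R.from_quat([q[1],q[2],q[3],q[0]])
p=s['ee_pos']; tgt=np.array([.594,-.12,.24]); n=20; d=(tgt-p)/n
out=[]
for i in range(n):
    t=.14 if i<18 else (.10 if i==18 else 0)
    v=M.as_matrix().T@d/.04; out.append([*v.round(2),t])
    M=M*R.from_rotvec([0,0,np.radians(60*t)])
for i in range(0,n,5): print(out[i:i+5])
E
```

```text
[[np.float64(-0.74), np.float64(-0.66), np.float64(0.0), 0.14], [np.float64(-0.82), np.float64(-0.55), np.float64(0.0), 0.14], [np.float64(-0.9), np.float64(-0.42), np.float64(0.0), 0.14], [np.float64(-0.95), np.float64(-0.29), np.float64(0.0), 0.14], [np.float64(-0.98), np.float64(-0.14), np.float64(0.0), 0.14]]
[[np.float64(-0.99), np.float64(-0.0), np.float64(0.0), 0.14], [np.float64(-0.98), np.float64(0.14), np.float64(0.0), 0.14], [np.float64(-0.95), np.float64(0.29), np.float64(0.0), 0.14], [np.float64(-0.9), np.float64(0.42), np.float64(0.0), 0.14], [np.float64(-0.82), np.float64(0.55), np.float64(0.0), 0.14]]
[[np.float64(-0.74), np.float64(0.66), np.float64(0.0), 0.14], [np.float64(-0.63), np.float64(0.76), np.float64(0.0), 0.14], [np.float64(-0.51), np.float64(0.85), np.float64(0.0), 0.14], [np.float64(-0.38), np.float64(0.91), np.float64(0.0), 0.14], [np.float64(-0.25), np.float64(0.96), np.float64(0.0), 0.14]]
[[np.float64(-0.1), np.float64(0.98), np.float64(0.0), 0.14], [np.float64(0.04), np.float64(0.99), np.float64(0.0), 0.14], [np.float64(0.19), np.float64(0.97), np.float64(0.0), 0.14], [np.float64(0.33), np.float64(0.94), np.float64(0.0), 0.1], [np.float64(0.42), np.float64(0.9), np.float64(0.0), 0]]
```

Emit:
{"name": "carry_out", "arguments": {
  "series": [-0.74,-0.66,0,0,0,0.14,1,-0.82,-0.55,0,0,0,0.14,1,-0.9,-0.42,0,0,0,0.14,1,-0.95,-0.29,0,0,0,0.14,1,-0.98,-0.14,0,0,0,0.14,1]
}}

```text
clock: 0.6
ee_pos: [0.3644, 0.4265, 0.2417]
eef_rot: [-0.0, 0.556, 0.831, -0.0]
wrist_force: [-0.0, 0.5, -0.0]
finger_gap: 1.001
grip_force: 0.0
```

Emit:
{"name": "carry_out", "arguments": {
  "series": [-0.99,0,0,0,0,0.14,1,-0.98,0.14,0,0,0,0.14,1,-0.95,0.29,0,0,0,0.14,1,-0.9,0.42,0,0,0,0.14,1,-0.82,0.55,0,0,0,0.14,1]
}}

```text
clock: 1.1
ee_pos: [0.4411, 0.2438, 0.2419]
eef_rot: [-0.0, 0.817, 0.577, -0.0]
wrist_force: [0.8, 0.6, -0.6]
finger_gap: 0.995
grip_force: 0.0
```

Emit:
{"name": "carry_out", "arguments": {
  "series": [-0.74,0.66,0,0,0,0.14,1,-0.63,0.76,0,0,0,0.14,1,-0.51,0.85,0,0,0,0.14,1,-0.38,0.91,0,0,0,0.14,1,-0.25,0.96,0,0,0,0.14,1]
}}

```text
clock: 1.6
ee_pos: [0.5178, 0.0614, 0.2419]
eef_rot: [-0.0, 0.969, 0.246, -0.0]
wrist_force: [0.7, 0.4, -0.8]
finger_gap: 1.003
grip_force: 0.0
```

Emit:
{"name": "carry_out", "arguments": {
  "series": [-0.1,0.98,0,0,0,0.14,1,0.04,0.99,0,0,0,0.14,1,0.19,0.97,0,0,0,0.14,1,0.33,0.94,0,0,0,0.1,1,0.42,0.9,0,0,0,0,1]
}}

```text
clock: 2.1
ee_pos: [0.5949, -0.1211, 0.2417]
eef_rot: [-0.0, 1.0, -0.022, -0.0]
wrist_force: [-0.5, -0.5, -0.6]
finger_gap: 1.0
grip_force: 0.0
```

```bash
python3 - <<'E'
from h import *
print(pose())
g=grab('wrist'); cv2.imwrite('pics/w1.png',g['im']); np.savez('w1.npz',**g); print(g['T'].round(3).tolist())
W=cloud(g); k=(W[...,2]>.08)&(W[...,2]<.1)
print(k.sum(), W[k].mean(0), cv2.minAreaRect((W[k][:,:2]*1000).astype(np.float32)))
E
```

```text
(array([ 0.5949, -0.1211,  0.2417]), np.float64(-92.51), array([-8.e-04,  5.e-04, -1.e+00]), array([-0.368,  0.14 ,  1.75 ,  0.   ,  1.253,  1.247]), 2.1)
[[-0.043, -0.955, -0.292, 0.668], [-0.999, 0.042, 0.012, -0.123], [0.001, 0.292, -0.956, 0.373], [0.0, 0.0, 0.0, 1.0]]
3438 [0.59981319 0.00477864 0.08960811] ((601.5096435546875, -51.227569580078125), (111.55712890625, 287.60760498046875), 21.511119842529297)
```

View pics/w1.png

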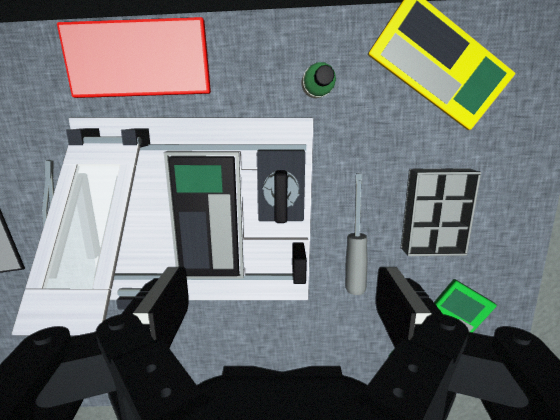

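The wrist view is clear. The T-bar spans rows 170–222 at about column 281, and its pin axis runs along the jig's x. The tab is at (299,263), and the cover lip at the lower left near (65,312).

```bash
python3 - <<'E'
from h import *
g=dict(np.load('w1.npz')); W=cloud(g)
for n,(a,b,c,d),lo,hi in [('knob',(160,232,262,300),.085,.097),('tab',(236,292,288,312),.062,.075)]:
    S=W[a:b,c:d].reshape(-1,3); k=(S[:,2]>lo)&(S[:,2]<hi); S=S[k]
    print(n,len(S),np.median(S,0).round(4),cv2.minAreaRect((S[:,:2]*1000).astype(np.float32)))
S=W[285:338,10:110].reshape(-1,3); S=S[S[:,2]>.1]; print('lip',S.min(0),S.max(0))
# tray right rim/ phone
S=W[160:275,170:240]; print('phone z',np.nanmedian(S[...,2]))
print(W[312,65],W[305,45],W[318,90])
E
```

```text
knob 649 [ 0.5943 -0.1188  0.0898] ((593.2310791015625, -118.64444732666016), (11.216155052185059, 47.02045822143555), 87.57334899902344)
tab 357 [ 0.509  -0.1349  0.068 ] ((507.65106201171875, -135.3029022216797), (13.740013122558594, 29.71820640563965), 88.025146484375)
lip [ 0.50640105 -0.07042962  0.13084798] [0.61113956 0.09813937 0.29776048]
phone z 0.03016383132197975
[0.52048781 0.05908371 0.1469751 ] [0.52570328 0.07636298 0.14381492] [0.51656135 0.03729847 0.15078298]
```

Emit:
{"name": "carry_out", "arguments": {
  "series": [-0.03,-0.04,0.9,0,0,0,0,0,0,0.9,0,0,0,-0.2,0,0,0.9,0,0,0,-0.2,0,0,0.9,0,0,0,-0.2,0,0,0.53,0,0,0,-0.2],
  "grip_force": 60
}}

```text
clock: 2.65
ee_pos: [0.5912, -0.117, 0.0731]
eef_rot: [-0.001, 1.0, -0.021, -0.003]
wrist_force: [-0.4, 0.2, 0.5]
finger_gap: 0.398
grip_force: 0.0
```

Emit:
{"name": "carry_out", "arguments": {
  "series": [0,0,0,0,0,0,-1,0,0,0,0,0,0,-1,0,0,0,0,0,0,-1,0,0,0,0,0,0,-1,0,0,0,0,0,0,-1]
}}

```text
clock: 3.15
ee_pos: [0.5921, -0.1191, 0.0767]
eef_rot: [0.001, 1.0, -0.021, -0.002]
wrist_force: [-2.7, -6.3, -7.3]
finger_gap: 0.126
grip_force: 62.5
```

```bash
python3 - <<'E'
from h import *
print(pose(),ctrl.state()['finger_gap'])
g=grab('wrist'); cv2.imwrite('pics/w2.png',g['im'])
E
```

```text
(array([ 0.5921, -0.1191,  0.0767]), np.float64(-92.36), array([-0.0035, -0.0021, -1.    ]), array([-0.365,  0.32 ,  1.863, -0.004,  0.961,  1.249]), 3.15) 0.12560199114856854
```

View pics/w2.png

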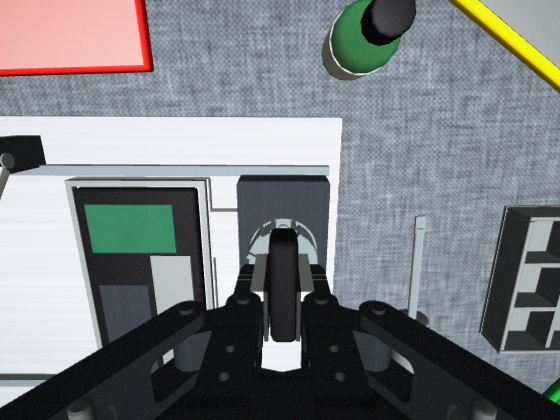

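The T-bar is pinched between the pads near (282,285). Now lift about 16 mm.

Emit:
{"name": "carry_out", "arguments": {
  "series": [0,0,-0.2,0,0,0,-1,0,0,-0.2,0,0,0,-1,0,0,0,0,0,0,-1,0,0,0,0,0,0,-1]
}}

```text
clock: 3.6
ee_pos: [0.592, -0.1191, 0.0919]
eef_rot: [0.001, 1.0, -0.021, -0.001]
wrist_force: [0.4, -6.5, -11.4]
finger_gap: 0.128
grip_force: 61.8
```

Emit:
{"name": "carry_out", "arguments": {
  "series": [0,0,0,0,0,-0.14,-1,0,0,0,0,0,-0.14,-1,0,0,0,0,0,-0.14,-1,0,0,0,0,0,-0.14,-1,0,0,0,0,0,-0.14,-1]
}}

```text
clock: 4.1
ee_pos: [0.5922, -0.1203, 0.0919]
eef_rot: [0.002, 0.94, 0.342, -0.002]
wrist_force: [0.8, -9.2, -11.7]
finger_gap: 0.127
grip_force: 61.8
```

Emit:
{"name": "carry_out", "arguments": {
  "series": [0,0,0,0,0,-0.14,-1,0,0,0,0,0,-0.14,-1,0,0,0,0,0,-0.04,-1,0,0,0,0,0,0,-1,0,0,0,0,0,0,-1]
}}

```text
clock: 4.6
ee_pos: [0.5926, -0.1207, 0.0921]
eef_rot: [0.002, 0.871, 0.491, -0.002]
wrist_force: [0.6, -9.2, -10.5]
finger_gap: 0.127
grip_force: 61.8
```

```bash
python3 - <<'E'
from h import *
print(pose(),ctrl.state()['wrist_force'],ctrl.state()['wrist_torque'])
E
```

```text
(array([ 0.5926, -0.1207,  0.0921]), np.float64(-31.14), array([-0.0014, -0.0055, -1.    ]), array([-0.366,  0.299,  1.857, -0.007,  0.985,  0.181]), 4.6) [  0.59863928  -9.15297685 -10.54599676] [-1.58850144 -0.06815577  0.00890322]
```

Emit:
{"name": "carry_out", "arguments": {
  "series": [0,0,0.08,0,0,0,-1,0,0,0.06,0,0,0,-1,0,0,0,0,0,0,-1,0,0,0,0,0,0,-1]
}}

```text
clock: 5.0
ee_pos: [0.5927, -0.1207, 0.0869]
eef_rot: [0.002, 0.871, 0.491, -0.002]
wrist_force: [-0.3, -9.0, -10.6]
finger_gap: 0.128
grip_force: 62.1
```

Emit:
{"name": "carry_out", "arguments": {
  "series": [0,0,0.05,0,0,0,-1,0,0,0,0,0,0,-1,0,0,0,0,0,0,-1]
}}

```text
clock: 5.3
ee_pos: [0.5927, -0.1207, 0.0852]
eef_rot: [0.002, 0.871, 0.491, -0.002]
wrist_force: [0.3, -9.8, -9.2]
finger_gap: 0.131
grip_force: 62.4
```

Emit:
{"name": "carry_out", "arguments": {
  "series": [0,0,0.04,0,0,0,-1,0,0,0,0,0,0,-1,0,0,0,0,0,0,-1]
}}

```text
clock: 5.6
ee_pos: [0.5928, -0.1208, 0.085]
eef_rot: [0.002, 0.871, 0.492, -0.002]
wrist_force: [-3.4, -8.2, -3.2]
finger_gap: 0.125
grip_force: 63.2
```

The force drop shows the pin seated in the notch. Release and go up.

Emit:
{"name": "carry_out", "arguments": {
  "series": [0,0,0,0,0,0,-0.2,0,0,0,0,0,0,-0.2,0,0,0,0,0,0,-0.2,0,0,-0.8,0,0,0,-0.2,0,0,-0.8,0,0,0,-0.2]
}}

```text
clock: 6.1
ee_pos: [0.5929, -0.1172, 0.1479]
eef_rot: [-0.001, 0.871, 0.491, -0.001]
wrist_force: [0.9, -0.5, 0.9]
finger_gap: 0.401
grip_force: 0.0
```

Emit:
{"name": "carry_out", "arguments": {
  "series": [0,0,-1,0,0,0,-0.2,0,0,-1,0,0,0,-0.2,0,0,0,0,0,0,-1,0,0,0,0,0,0,-1]
}}

```text
clock: 6.5
ee_pos: [0.5945, -0.1178, 0.2302]
eef_rot: [0.001, 0.871, 0.491, 0.001]
wrist_force: [-0.5, 0.3, -0.9]
finger_gap: 0.071
grip_force: 0.0
```

```bash
python3 - <<'E'
from h import *
print(pose())
g=grab('wrist'); cv2.imwrite('pics/w3.png',g['im']); np.savez('w3.npz',**g); W=cloud(g)
k=(W[...,2]>.085)&(W[...,2]<.112)&(np.hypot(W[...,0]-.594,W[...,1]+.1195)<.03)
print(k.sum(),np.nanpercentile(W[k],[10,50,90],0).round(4)); print(cv2.minAreaRect((W[k][:,:2]*1000).astype(np.float32)))
E
```

```text
(array([ 0.5945, -0.1178,  0.2302]), np.float64(-31.16), array([ 0.0039, -0.0012, -1.    ]), array([-0.363,  0.144,  1.766,  0.   ,  1.227,  0.181]), 6.5)
776 [[ 0.5829 -0.1338  0.0976]
 [ 0.5937 -0.1168  0.0995]
 [ 0.6039 -0.1006  0.1005]]
((592.7337646484375, -118.6080322265625), (47.81488800048828, 11.379816055297852), 58.63684844970703)
```

View pics/w3.png

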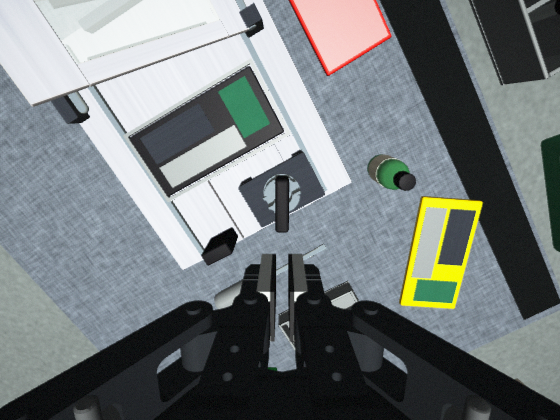

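The knob reads parked: bar top at z 99.5 mm (lift 9.7 mm), turned about 61°. The bar shows at (282,203) and the tab at (219,246). Next, turn to line up with the jig and go behind the tab, fingers shut.

Emit:
{"name": "carry_out", "arguments": {
  "series": [0,0,0,0,0,-0.14,-1,0,0,0,0,0,-0.14,-1,0,0,0,0,0,-0.14,-1,0,0,0,0,0,-0.06,-1,-0.5,-0.71,0,0,0,0,-1]
}}

```text
clock: 7.05
ee_pos: [0.5648, -0.1352, 0.2254]
eef_rot: [-0.002, 0.72, 0.694, -0.0]
wrist_force: [-0.2, -1.3, 0.1]
finger_gap: -0.003
grip_force: 0.0
```

Emit:
{"name": "carry_out", "arguments": {
  "series": [-0.5,-0.71,0,0,0,0,-1,-0.5,-0.7,0,0,0,0,-1,0,0,0.9,0,0,0,-1,0,0,0.9,0,0,0,-1,0,0,0,0,0,0,-1]
}}

```text
clock: 7.55
ee_pos: [0.5016, -0.1719, 0.1485]
eef_rot: [-0.007, 0.722, 0.692, -0.002]
wrist_force: [-0.7, -0.3, -0.5]
finger_gap: 0.002
grip_force: 0.0
```

```bash
python3 - <<'E'
from h import *
print(pose(),ctrl.state()['finger_gap'])
g=grab('wrist'); cv2.imwrite('pics/w4.png',g['im']); np.savez('w4.npz',**g); W=cloud(g)
k=(W[...,2]>.062)&(W[...,2]<.072)&(np.hypot(W[...,0]-.508,W[...,1]+.1355)<.03)
print(k.sum(),cv2.minAreaRect((W[k][:,:2]*1000).astype(np.float32)))
E
```

```text
(array([ 0.5016, -0.1719,  0.1485]), np.float64(-2.43), array([-0.0132,  0.0077, -0.9999]), array([-0.522,  0.075,  2.001,  0.   ,  1.08 , -0.479]), 7.55) 0.0024656086092228204
934 ((506.85040283203125, -135.0301513671875), (14.412748336791992, 29.375566482543945), 87.10272216796875)
```

View pics/w4.png

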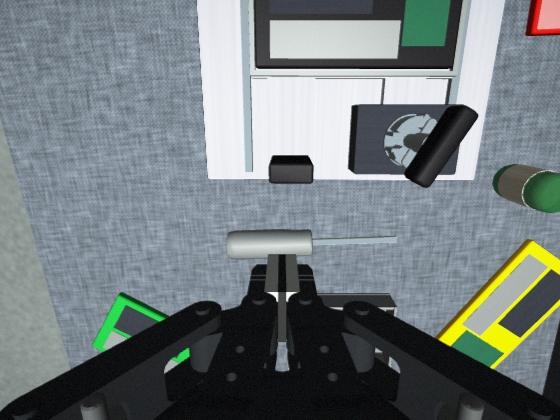

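The view shows the tab at (291,169), the closed fingers at (282,290) behind it, and the driver's handle at (270,243), low and out of the way. Going down.

Emit:
{"name": "carry_out", "arguments": {
  "series": [0,0,0.8,0,0,0,-1,0,0,0.8,0,0,0,-1,0,0,0.6,0,0,0,-1,0,0,0,0,0,0,-1,0,0,0,0,0,0,-1]
}}

```text
clock: 8.1
ee_pos: [0.5073, -0.1746, 0.0692]
eef_rot: [0.001, 0.722, 0.692, 0.0]
wrist_force: [-0.3, -0.1, 0.2]
finger_gap: -0.001
grip_force: 0.0
```

```bash
python3 - <<'E'
from h import *
print(pose(),ctrl.state()['wrist_force'])
E
```

```text
(array([ 0.5073, -0.1746,  0.0692]), np.float64(-2.37), array([ 1.1e-03, -6.0e-04, -1.0e+00]), array([-0.521,  0.198,  2.033,  0.   ,  0.91 , -0.479]), 8.1) [-0.28631954 -0.10621806  0.15408709]
```

Emit:
{"name": "carry_out", "arguments": {
  "series": [0,0,0.22,0,0,0,-1,0.25,0,0,0,0,0,-1,0.25,0,0,0,0,0,-1,0.25,0,0,0,0,0,-1,0.25,0,0,0,0,0,-1]
}}

```text
clock: 8.6
ee_pos: [0.5085, -0.1339, 0.0599]
eef_rot: [0.001, 0.722, 0.692, 0.0]
wrist_force: [0.4, -3.2, 1.5]
finger_gap: 0.0
grip_force: 1.2
```

Emit:
{"name": "carry_out", "arguments": {
  "series": [0.25,0,0,0,0,0,-1,0.25,0,0,0,0,0,-1,0.25,0,0,0,0,0,-1,0.25,0,0,0,0,0,-1,0.2,0,0,0,0,0,-1]
}}

```text
clock: 9.1
ee_pos: [0.5102, -0.0855, 0.0592]
eef_rot: [0.0, 0.722, 0.692, 0.0]
wrist_force: [0.8, -2.7, 1.0]
finger_gap: -0.001
grip_force: 1.2
```

Emit:
{"name": "carry_out", "arguments": {
  "series": [0.2,0,0,0,0,0,-1,0.15,0,0,0,0,0,-1,0,0,0,0,0,0,-1,0,0,0,0,0,0,-1]
}}

```text
clock: 9.5
ee_pos: [0.5098, -0.0718, 0.0585]
eef_rot: [-0.001, 0.722, 0.692, -0.0]
wrist_force: [-0.8, -0.4, -1.2]
finger_gap: 0.001
grip_force: 0.0
```

Emit:
{"name": "carry_out", "arguments": {
  "series": [0.08,0,0,0,0,0,-1,0.08,0,0,0,0,0,-1,0.06,0,0,0,0,0,-1,0,0,0,0,0,0,-1]
}}

```text
clock: 9.9
ee_pos: [0.5102, -0.0687, 0.0588]
eef_rot: [0.003, 0.72, 0.694, -0.005]
wrist_force: [-3.8, -19.3, -3.2]
finger_gap: 0.002
grip_force: 9.8
```

Emit:
{"name": "carry_out", "arguments": {
  "series": [-0.4,0,0,0,0,0,-1,-0.4,0,-0.5,0,0,0,-1,0,0,-1,0,0,0,-1,0,0,-1,0,0,0,-1,0,0,-1,0,0,0,-1]
}}

```text
clock: 10.4
ee_pos: [0.5091, -0.0955, 0.2001]
eef_rot: [-0.001, 0.722, 0.692, -0.0]
wrist_force: [0.7, -0.5, 0.2]
finger_gap: 0.001
grip_force: 0.0
```

Emit:
{"name": "carry_out", "arguments": {
  "series": [0,0,-1,0,0,0,-1,0,0,-0.8,0,0,0,-1,0,0,0,0,0,0,-1]
}}

```text
clock: 10.7
ee_pos: [0.512, -0.0964, 0.2774]
eef_rot: [0.005, 0.722, 0.692, 0.003]
wrist_force: [1.0, -0.5, -0.4]
finger_gap: -0.0
grip_force: 0.0
```

```bash
python3 - <<'E'
from h import *
print(pose())
t=grab('top')
g=grab('wrist'); cv2.imwrite('pics/w5.png',np.hstack([g['im'][:,:400],t['im'][150:290,220:400].repeat(2,0).repeat(2,1)[:280].tolist()+[[[0]*3]*360]*140]).astype(np.uint8))
np.savez('w5.npz',**g); np.savez('t5.npz',**t)
c,s=np.cos(np.radians(-2.5)),np.sin(np.radians(-2.5)); Rj=np.array([[c,-s],[s,c]]); o=np.array([.5605,.0065])
for n,G in (('w',g),('t',t)):
    W=cloud(G); J=W.copy(); J[...,:2]=(W[...,:2]-o)@Rj
    S=J.reshape(-1,3)
    def box(n2,x0,x1,y0,y1,z0,z1):
        k=(S[:,0]>x0)&(S[:,0]<x1)&(S[:,1]>y0)&(S[:,1]<y1)&(S[:,2]>z0)&(S[:,2]<z1)
        if k.sum()>5: print(n,n2,k.sum(),np.percentile(S[k],[2,50,98],0).round(4).tolist())
    box('tab',-.075,-.02,-.1,-.03,.063,.072); box('knob',.01,.07,-.155,-.095,.09,.104)
    box('lip',-.1,.0,-.01,.11,.11,.2)
    box('lipedge',-.1,-.045,-.01,.11,.1,.2)
E
```

```text
(array([ 0.512 , -0.0964,  0.2774]), np.float64(-2.41), array([ 0.0102, -0.0034, -0.9999]), array([-3.810e-01, -9.000e-02,  1.918e+00,  1.000e-03,  1.302e+00,
       -3.390e-01]), 10.7)
w tab 400 [[-0.0616, -0.0651, 0.0656], [-0.0472, -0.0588, 0.0681], [-0.0328, -0.052, 0.0696]]
w knob 652 [[0.0229, -0.1434, 0.0907], [0.0363, -0.1221, 0.0993], [0.0499, -0.1023, 0.1011]]
w lip 3541 [[-0.0601, 0.0192, 0.1128], [-0.0306, 0.034, 0.1382], [-0.0013, 0.0518, 0.158]]
w lipedge 920 [[-0.0624, 0.0192, 0.1395], [-0.0521, 0.0325, 0.1547], [-0.0451, 0.0456, 0.1586]]
t tab 81 [[-0.0601, -0.0657, 0.0647], [-0.0448, -0.0607, 0.0667], [-0.0313, -0.0542, 0.0701]]
t knob 60 [[0.0368, -0.1233, 0.0908], [0.0452, -0.1128, 0.0982], [0.0538, -0.104, 0.1017]]
t lip 944 [[-0.058, 0.0191, 0.1127], [-0.0305, 0.0525, 0.1383], [-0.0012, 0.086, 0.1574]]
t lipedge 226 [[-0.06, 0.0189, 0.1379], [-0.0515, 0.0521, 0.1538], [-0.0453, 0.085, 0.1583]]
```

View pics/w5.png

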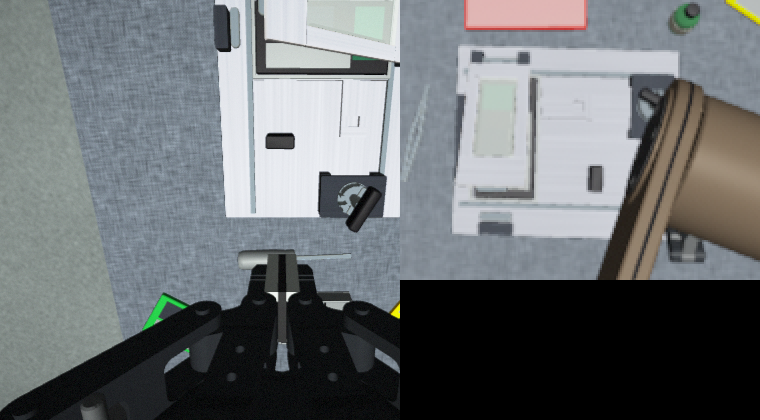

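The tab is at (280,141) and has moved 84.5 mm, so the tray is home. The knob at (363,208) is still parked, and the cover lip's edge is near jig x −60, z 158 mm. Next, move above the lip.

Emit:
{"name": "carry_out", "arguments": {
  "series": [0.98,0,0,0,0,0,-1,0.98,0,0,0,0,0,-1,0.98,0,0,0,0,0,-1,0.98,0,0,0,0,0,-1,0,0,0.8,0,0,0,-1]
}}

```text
clock: 11.3
ee_pos: [0.5176, 0.0648, 0.2411]
eef_rot: [0.002, 0.72, 0.694, 0.003]
wrist_force: [0.3, 0.3, 1.4]
finger_gap: -0.005
grip_force: 0.0
```

Emit:
{"name": "carry_out", "arguments": {
  "series": [0,0,0.8,0,0,0,-1,0,0,0.6,0,0,0,-1,0,0,0,0,0,0,-1,0,0,0,0,0,0,-1]
}}

```text
clock: 11.7
ee_pos: [0.5152, 0.0611, 0.1816]
eef_rot: [-0.001, 0.722, 0.692, -0.001]
wrist_force: [0.6, 0.1, 0.3]
finger_gap: 0.001
grip_force: 0.0
```

```bash
python3 - <<'E'
from h import *
p=pose(); print(p)
c,s=np.cos(np.radians(-2.5)),np.sin(np.radians(-2.5)); print((p[0][:2]-[.5605,.0065])@np.array([[c,-s],[s,c]]))
E
```

```text
(array([0.5152, 0.0611, 0.1816]), np.float64(-2.41), array([-3.7e-03,  4.0e-04, -1.0e+00]), array([-7.800e-02,  2.000e-03,  2.010e+00,  0.000e+00,  1.133e+00,
       -3.600e-02]), 11.7)
[-0.0476385   0.05257207]
```

Emit:
{"name": "carry_out", "arguments": {
  "series": [0,0,0.5,0,0,0,-1,0,-0.18,0.3,0,0,0,-1,0,-0.18,0.3,0,0,0,-1,0,-0.14,0.3,0,0,0,-1,0,-0.14,0.3,0,0,0,-1]
}}

```text
clock: 12.2
ee_pos: [0.4903, 0.062, 0.1148]
eef_rot: [0.0, 0.722, 0.692, 0.0]
wrist_force: [0.1, -0.0, 0.8]
finger_gap: -0.001
grip_force: 0.5
```

Emit:
{"name": "carry_out", "arguments": {
  "series": [0,-0.09,0.3,0,0,0,-1,0,-0.09,0.3,0,0,0,-1,0,-0.05,0.2,0,0,0,-1,0,-0.04,0.2,0,0,0,-1,0,0,0,0,0,0,-1]
}}

```text
clock: 12.7
ee_pos: [0.479, 0.0626, 0.0739]
eef_rot: [-0.001, 0.722, 0.692, -0.001]
wrist_force: [-0.6, -0.2, 0.3]
finger_gap: 0.003
grip_force: 0.4
```

```bash
python3 - <<'E'
from h import *
p=pose(); print(p)
c,s=np.cos(np.radians(-2.5)),np.sin(np.radians(-2.5)); print((p[0][:2]-[.5605,.0065])@np.array([[c,-s],[s,c]]))
E
```

```text
(array([0.479 , 0.0626, 0.0739]), np.float64(-2.4), array([-2.2e-03,  2.0e-04, -1.0e+00]), array([-0.08 ,  0.08 ,  2.156,  0.   ,  0.907, -0.039]), 12.7)
[-0.08386948  0.05249163]
```

Emit:
{"name": "carry_out", "arguments": {
  "series": [0,0,0.2,0,0,0,-1,0,0,0.2,0,0,0,-1,0,0,0.12,0,0,0,-1,0,0,0.06,0,0,0,-1,0,0,0,0,0,0,-1]
}}

```text
clock: 13.2
ee_pos: [0.4799, 0.0625, 0.0528]
eef_rot: [-0.001, 0.722, 0.692, -0.001]
wrist_force: [-3.9, 0.2, 8.5]
finger_gap: -0.001
grip_force: 4.6
```

Emit:
{"name": "carry_out", "arguments": {
  "series": [0,0,0.05,0,0,0,-1,0,0,0.05,0,0,0,-1,0,0,0,0,0,0,-1]
}}

```text
clock: 13.5
ee_pos: [0.4802, 0.0626, 0.0522]
eef_rot: [-0.001, 0.721, 0.692, -0.002]
wrist_force: [-14.2, -0.4, 31.2]
finger_gap: 0.002
grip_force: 15.7
```

Emit:
{"name": "carry_out", "arguments": {
  "series": [0,0,-0.5,0,0,0,-1,0,0,-1,0,0,0,-1,0,0,-1,0,0,0,-1,-1,0,-1,0,0,0,-1,-1,0,-0.5,0,0,0,-1]
}}

```text
clock: 14.0
ee_pos: [0.4781, -0.013, 0.2067]
eef_rot: [0.002, 0.721, 0.693, 0.002]
wrist_force: [0.3, -0.4, -0.2]
finger_gap: 0.0
grip_force: 0.0
```

Emit:
{"name": "carry_out", "arguments": {
  "series": [-1,0,-0.3,0,0,0,-1,-1,0,0,0,0,0,-1,-1,0,0,0,0,0,-1,0,0,0,0,0,0,-1,0,0,0,0,0,0,-1]
}}

```text
clock: 14.5
ee_pos: [0.4715, -0.1332, 0.2148]
eef_rot: [-0.0, 0.723, 0.691, 0.0]
wrist_force: [1.2, 0.7, -0.5]
finger_gap: 0.001
grip_force: 0.0
```

```bash
python3 - <<'E'
from h import *
print(pose())
c,s=np.cos(np.radians(-2.5)),np.sin(np.radians(-2.5)); Rj=np.array([[c,-s],[s,c]]); o=np.array([.5605,.0065])
g=grab('wrist'); t=grab('top'); sc=grab('scene')
cv2.imwrite('pics/f.png',np.hstack([g['im'][:,:400],np.vstack([t['im'][150:290,220:400].repeat(2,0).repeat(2,1),np.zeros((140,360,3),np.uint8)])]))
for n,G in (('w',g),('t',t)):
    W=cloud(G); J=W.copy(); J[...,:2]=(W[...,:2]-o)@Rj; S=J.reshape(-1,3)
    def box(n2,x0,x1,y0,y1,z0,z1):
        k=(S[:,0]>x0)&(S[:,0]<x1)&(S[:,1]>y0)&(S[:,1]<y1)&(S[:,2]>z0)&(S[:,2]<z1)
        if k.sum()>5: print(n,n2,k.sum(),np.percentile(S[k],[2,50,98],0).round(4).tolist())
    box('tab',-.075,-.02,-.1,-.03,.063,.072); box('knob',.01,.07,-.155,-.095,.09,.104)
    box('lip',-.095,-.08,.025,.08,.03,.2); box('mid',-.03,.0,.02,.03,.03,.2); box('phone',-.06,.06,-.01,.012,.01,.06)
E
```

```text
(array([ 0.4715, -0.1332,  0.2148]), np.float64(-2.53), array([-5.e-04,  8.e-04, -1.e+00]), array([-0.483, -0.104,  2.048,  0.   ,  1.199, -0.439]), 14.5)
w tab 653 [[-0.0624, -0.0655, 0.0657], [-0.048, -0.0586, 0.068], [-0.0335, -0.0523, 0.0694]]
w knob 1156 [[0.0224, -0.1431, 0.0905], [0.0356, -0.1223, 0.099], [0.0494, -0.1024, 0.101]]
w mid 53 [[-0.0296, 0.02, 0.0302], [-0.0155, 0.0203, 0.0414], [-0.0008, 0.0207, 0.0429]]
w phone 4030 [[-0.0576, -0.0095, 0.0109], [0.0002, 0.0031, 0.0221], [0.0576, 0.0117, 0.03]]
t tab 79 [[-0.0601, -0.0658, 0.0639], [-0.0447, -0.0591, 0.0666], [-0.0313, -0.0542, 0.0703]]
t knob 131 [[0.0256, -0.1444, 0.0909], [0.0391, -0.124, 0.0979], [0.0529, -0.1043, 0.1008]]
t lip 155 [[-0.094, 0.0254, 0.0388], [-0.0871, 0.0526, 0.0417], [-0.0802, 0.0796, 0.0442]]
t mid 63 [[-0.0287, 0.0201, 0.0381], [-0.0148, 0.0249, 0.0409], [-0.0012, 0.0297, 0.0444]]
t phone 423 [[-0.057, -0.009, 0.0104], [0.001, 0.0018, 0.0213], [0.0565, 0.0114, 0.0304]]
```

View pics/f.png

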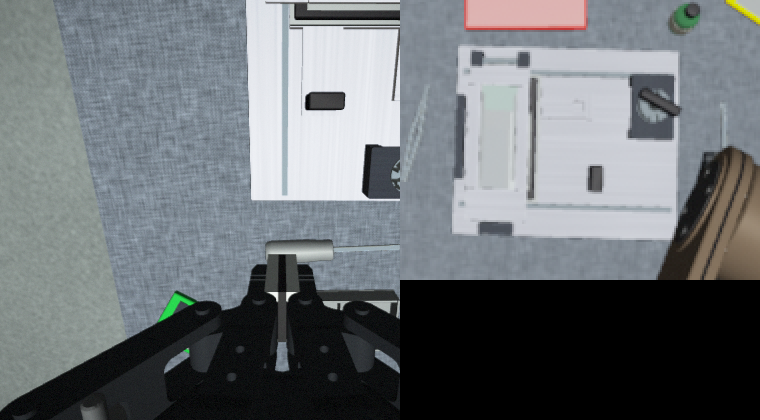

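The cover is shut, with its lip at 42 mm. The knob at (658,102) is parked, and the tab and tray are home. Handing in.

```bash
python3 -c "
from cell import ctrl
print(ctrl.sign_off())"
```

```text
the job is handed in; nothing more can be done
None
```

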